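Set the lane of a can rack to the tin

ROBOT

A 6-joint arm with a two-finger parallel gripper is mounted at the origin on a cart in front of the work surface, level with it; the furniture and walls round the work are solid. World frame = base frame: x ahead of the robot, y to its left, z up, the work surface at z = 0. Lengths are in m, angles in rad, forces in N, time in s.
With the tool pointing down it reaches from about 0.3 to 0.775 m from the base axis. Payload 14.6 kg.
Tool frame: the origin (TCP) lies midway between the tips of the shut fingers; the grasp point (between the pads) lies 19 mm behind it; z points along the fingers, y is the line along which they close (so a half turn about z gives the same grasp; the last joint's range is limited). The gripper opens to 94 mm and grips with 3 to 60 N. Pads are 16 mm wide; open, the fingers measure 119 mm over their backs; the gripper's body (75 mm by 177 mm) begins 78 mm behind the grasp point.
Start: joints at [-1.338, 0.3, 1.521, -0, 1.321, -0.067], TCP at [0.162, -0.525, 0.205] pointing down, gripper open.
Joint ranges: [-3.03, 3.03], [-0.79, 2.21], [0.23, 2.52], [-1.04, 4.18], [0, 3.07], [-2.55, 2.55]. Speed limits (rad/s): [2.22, 2.22, 2.57, 3.14, 3.14, 3.14].

INTERFACE

Orientations are given as a 3x3 rotation matrix whose columns are the frame's x, y, z axes.
In Python, from rig import bot gives the robot as it stands.
- The arm moves only by the tool carry_out, never from a script. Its argument "deltas" is a list of rows, each a list of 7 numbers: the opening, from 0 (shut) to 1 (fully open), then the shift along the tool's x, y, z each as a share of 3 cm, from -1 to 1, then the turn, a rotation vector about the tool's x, y, z each as a share of 0.08 rad, from -1 to 1. A call has 1 to 5 rows; each row shifts and turns the commanded pose from where the row before left it, along the tool's axes as they then stand; what a row does not reach is not made up. A row lasts 1/12 s, in which the tool goes at most 41.7 mm and 7.16 degrees, less where a joint would pass 70% of its speed; a pose out of reach is approached as far as the arm can. A call with a number of a shift or a turn outside -1 to 1 is refused whole. A call with a gripper value outside its range is refused whole. The fingers move at their own pace and stop on an object; the grip force is fixed at half the most. Time passes only in rows, so rows that do not move let the fingers close. It gives the time, the measured TCP pose, the force, the opening and the grip force at its end, in the units of the state.
- bot.read_state(): the state, without advancing time (a new reading comes with each control period).
- bot.grab_frame(name): name is "side" or "top"; returns a dict with "image" (420x560x3 uint8, red, green, blue), "z_map" (420x560 float32, m along the optical axis (not along the pixel's ray), 0 where there is no reading), "fx", "fy", "cx", "cy" (pixels), "world_to_cam" (4x4, takes a point from world to camera coordinates). Camera axes: x right, y down, z forward; pixel columns grow to the right and rows downward; lengths in m; the calibration is good to about 2 mm. A picture is of the moment at which its call begins.
- bot.close_job(): hands the job in; it is judged then, once.
The state is a dict: "time_s": time; "joint_positions": joint angles; "dq": joint speeds; "tau": joint torques, N m; "tool_pos": TCP position; "tool_rot": TCP orientation; "contact_force": force on the tool from outside, world axes, zero at the start; "wrist_torque": the same for the moment, N m; "opening": opening from 0.0 (shut) to 1.0 (fully open); "grasp_force": force on a finger pad.
Only numpy, scipy, OpenCV 4.12 (cv2) and the standard library are available. Lean on these libraries where they do the work, as an engineer would, in place of code of your own. Each camera call takes 0.05 s, during which the arm holds its last target. There are 200 camera calls.

TASK

The left-hand lane of the sloping wire can rack on the worktop is to be set to the width of the tin that lies on its side between hob and sink. Lay that tin in the left lane, on its side and straight across the lane so that it rolls down to the front rail, and let go. Then slide the grey divider by its tab towards the tin until it is tight and nips the tin against the left side of the rack, back the divider off by about 5 mm so that the tin is free to roll, without knocking the other tin or the things standing around out of place.

Things in the scene. Friction and masses are not known exactly. Their poses are not given: they have to be found in the camera images.
- rack: Fixed sloping steel wire can rack with sheet sides, 215 x 268 mm, right of the sink. Origin in the middle of its underside; x to its back (uphill, roughly away from the robot), y to its left, z up. Inner faces of its sides at y = +131 and -131 mm; they stand 49 mm above the floor. The floor's top is 25 mm high at the front (x = -95), 42 mm at x = 0, 60 mm at the rear.
- front_rest (a point): Where the middle of a tin comes to rest in the middle of the rack's width, when the tin lies across it on its side and has rolled down the 10 degree slope to the front rail: x = -68, y = 0, z = 68 mm in the rack's frame. Axes as rack. In a lane the tin rests at this x and z, at any y.
- divider: Grey plastic divider of the rack: a fin 3 mm thick, 40 mm high, running on the front and rear rails; slides only along the rack's y (2 N of friction), stays where it is left. Origin in its left face (which meets the tin), at the rack's x and z. The left lane is (131 mm - y of this origin in the rack's frame) wide: 50 to 175 mm, at the start 135 to 165. Axes as the rack's.
- tab (a point): Middle of the top of the divider's upright thumb tab, 30 mm long (rack x), 12 mm thick (rack y), free over the upper 50 mm: can be pinched from above. Top 140 mm above the worktop, at x = +23 mm in the rack's frame, 6 mm to the right of the fin's left face. Axes as the rack's. A tin on the front rail lies in front of the tab, clear of it.
- tin: Food tin, 75 mm in diameter, 58 mm long, 0.18 to 0.36 kg, lying on its side on the worktop between hob and sink, in any direction. Origin in the middle of its bottom; z along its axis to the lid.
- tin_center (a point): The middle of that tin, on its axis 29 mm from either end; 38 mm above the worktop while it lies there. Axes as tin.
- stock_tin: A second tin of the same kind, already lying in the right-hand lane of the rack against the front rail; it stays there. Origin in the middle of its bottom, z along its axis.
- mug: Blue and white mug, 92 mm high, behind the rack; bystander. Origin at the middle of its underside, z up.
- lemon: Lemon, 83 x 58 x 58 mm, behind the tin; bystander. Origin at its underside.
- garlic: Garlic bulb, 53 mm, behind the tin; bystander. Origin at its underside.
- salt_shaker: Salt shaker, 44 mm in diameter, 90 mm high, on the strip in front of the sink; bystander. Origin at the middle of its underside.

How it is judged:
By the outcome, as a careful person would: the job done as asked, in the order asked, and still so for the second after the job is handed in, with the robot touching nothing.
It also fails if it takes over 51 s, if anything falls off the work surface, if the arm or the gripper's body presses on something with over 40 N, if the wrist force passes 120 N, or if a joint passes its speed limit or range.

## Working session

There is one attempt and no reset: what is moved stays moved. The work goes in short steps, Python scripts to look and compute and a tool call to move; the robot and the scene stay as the last step left them, time stands still between calls to the robot, and variables do not carry over. Pictures are saved under pics/ and viewed, at most 10 in all, crops included, and the job is handed in when it is done.

Besides the shell and the picture viewer there is one more tool, called after "Emit:" as name(argument=value, ...) on one line, values as JSON. carry_out: Moves the arm, as the interface text tells. Shift numbers are shares of 3 cm and turn numbers shares of 0.08 rad, none past 1 either way. Its arguments: {"type":"object","properties":{"deltas":{"type":"array"}},"required":["deltas"]}

```bash
mkdir -p pics; cat > h.py <<'E'
from rig import bot
import numpy as np, cv2
def grab(n,tag):
    f=bot.grab_frame(n); np.savez(f'{n}.npz',**f)
    cv2.imwrite(f'pics/{n}_{tag}.png',cv2.cvtColor(f['image'],cv2.COLOR_RGB2BGR)); return f
def cloud(f):
    v,u=np.mgrid[0:420,0:560]; z=f['z_map']
    P=np.stack([(u-f['cx'])/f['fx']*z,(v-f['cy'])/f['fy']*z,z],-1)
    T=np.linalg.inv(f['world_to_cam']); W=P@T[:3,:3].T+T[:3,3]; W[z==0]=np.nan; return W
E
python3 - <<'E'
from h import *
for n in('side','top'):
    f=grab(n,'0'); print(n,f['fx'],f['cx'],f['cy'],np.round(np.linalg.inv(f['world_to_cam']),3).tolist())
s=bot.read_state();print(s['time_s'],s['tool_pos'],s['tool_rot'],s['opening'])
E
```

```text
side 407.8796002389047 274.3242190990679 211.16555184631335 [[-0.852, -0.313, 0.419, 0.089], [-0.523, 0.488, -0.699, 0.73], [0.014, -0.815, -0.58, 0.801], [0.0, 0.0, 0.0, 1.0]]
top 469.07459684156396 285.49908329577505 205.6015377944363 [[0.444, -0.817, 0.368, 0.015], [-0.896, -0.406, 0.179, -0.383], [0.003, -0.409, -0.912, 1.535], [0.0, 0.0, 0.0, 1.0]]
0.1 [ 0.16237945 -0.52523849  0.20495159] [[ 9.55398590e-01  2.95319285e-01 -2.32227269e-04]
 [ 2.95319368e-01 -9.55398068e-01  1.00148161e-03]
 [ 7.38873491e-05 -1.02539533e-03 -9.99999472e-01]] 1.0015135769662549
```

View pics/side_0.png

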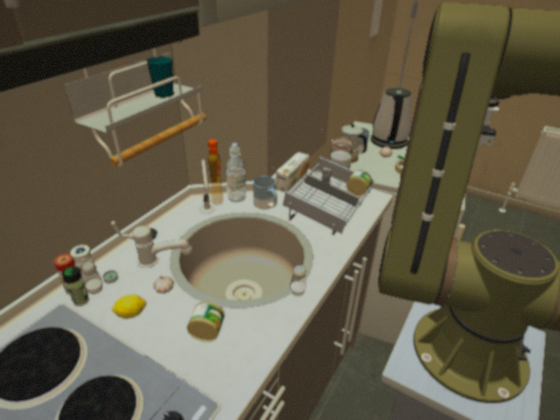

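View pics/top_0.png

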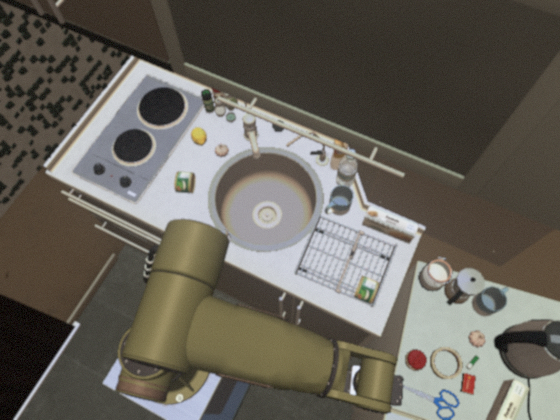

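Side: tin at (205,320), rack ~(325,195), stock tin (360,182), divider tab ~(326,175). Top: tin (184,182), rack ~(347,260), stock tin (367,288). The arm is clear of both. Next I measure with the depth clouds.

```bash
python3 - <<'E'
from h import *
F={n:dict(np.load(n+'.npz')) for n in('side','top')}
rois={'side':dict(tin=(180,290,230,350),rack=(270,140,390,240)),'top':dict(tin=(165,160,205,205),rack=(290,205,410,310))}
ims=[]
for n,f in F.items():
    W=cloud(f)
    for k,(a,b,c,d) in rois[n].items():
        P=W[b:d,a:c].reshape(-1,3)
        if k=='tin':
            Q=P[(P[:,2]>.012)&(P[:,2]<.1)]
            print(n,k,len(Q),'mean',Q.mean(0).round(4),'zmax',np.percentile(Q[:,2],98).round(4))
            r=cv2.minAreaRect((Q[:,:2]*1000).astype(np.float32)); print(r)
            print('  table z',np.median(P[P[:,2]<.012][:,2]).round(4))
        im=cv2.resize(f['image'][b:d,a:c],None,fx=5 if k=='rack' else 4,fy=5 if k=='rack' else 4,interpolation=cv2.INTER_CUBIC)
        if k=='rack': cv2.imwrite(f'pics/rack_{n}.png',im[:,:,::-1])
        if k=='rack':
            for lo,hi in((.06,.085),(.085,.115),(.118,.16)):
                Q=P[(P[:,2]>lo)&(P[:,2]<hi)]; print(n,lo,len(Q),Q.mean(0).round(4),Q.min(0).round(3),Q.max(0).round(3))
# topdown height map from both clouds around rack, 1mm->3px
cl=np.concatenate([cloud(f).reshape(-1,3) for f in F.values()])
np.save('cl.npy',cl)
H=np.zeros((200,200))
m=(cl[:,0]>.3)&(cl[:,0]<.7)&(cl[:,1]>-.6)&(cl[:,1]<-.2)&(cl[:,2]<.2)
i=((.7-cl[m,0])*500).astype(int);j=((-.2-cl[m,1])*500).astype(int)
np.maximum.at(H,(i,j),cl[m,2])
cv2.imwrite('pics/h.png',cv2.resize(cv2.applyColorMap((np.clip(H/.15,0,1)*255).astype(np.uint8),cv2.COLORMAP_JET),(600,600),interpolation=cv2.INTER_NEAREST))
E
```

```text
side tin 1096 mean [0.5334 0.283  0.0553] zmax 0.0761
((540.9274291992188, 274.5157470703125), (73.98661804199219, 60.57959747314453), 20.774900436401367)
  table z 0.0
side 0.06 2087 [ 0.6    -0.4     0.0728] [ 0.405 -0.807  0.06 ] [ 0.769 -0.206  0.085]
side 0.085 1162 [ 0.5931 -0.448   0.0972] [ 0.424 -0.73   0.085] [ 0.769 -0.21   0.115]
side 0.118 271 [ 0.7052 -0.4171  0.1341] [ 0.532 -0.639  0.118] [ 0.768 -0.353  0.16 ]
top tin 405 mean [0.5342 0.268  0.0594] zmax 0.0791
((539.774169921875, 274.1362609863281), (77.15596008300781, 59.63500213623047), 19.82326889038086)
  table z -0.0004
top 0.06 1290 [ 0.6455 -0.3983  0.0748] [ 0.407 -0.513  0.06 ] [ 0.769 -0.217  0.085]
top 0.085 694 [ 0.5202 -0.4167  0.0974] [ 0.422 -0.491  0.085] [ 0.769 -0.213  0.114]
top 0.118 50 [ 0.5752 -0.3794  0.1344] [ 0.531 -0.471  0.118] [ 0.77  -0.359  0.145]
```

View pics/rack_top.png

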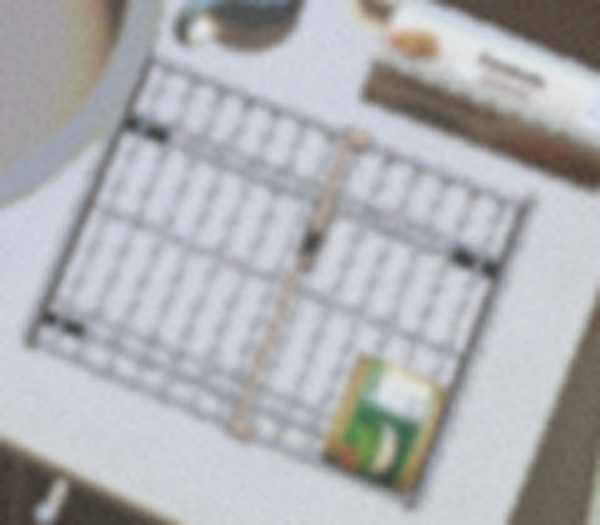

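View pics/rack_side.png

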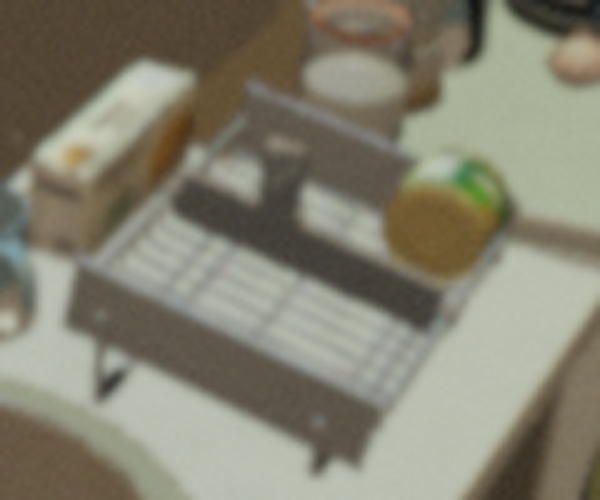

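View pics/h.png

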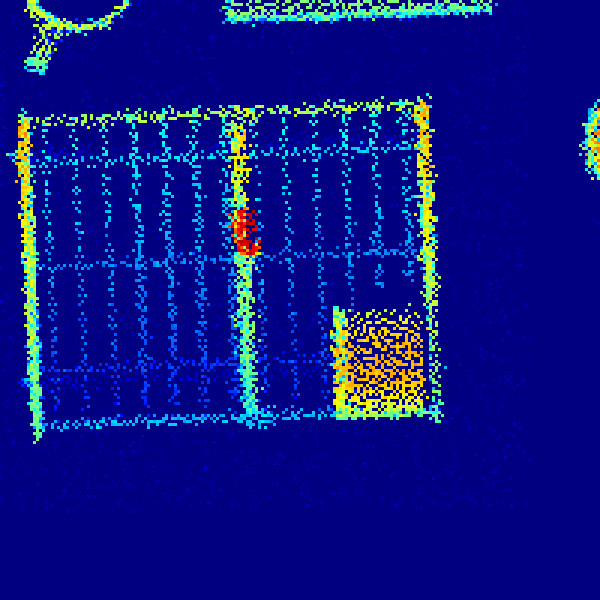

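Rack yaw is about 2.5°, the left wall runs at the left of the map, and the divider tab (red) sits at map (245,230). The stock tin is at (380,365). Now the exact fits.

```bash
cat > fit.py <<'E'
from h import *
from scipy.optimize import least_squares
def sel(cl,x0,x1,y0,y1,z0,z1): return cl[(cl[:,0]>x0)&(cl[:,0]<x1)&(cl[:,1]>y0)&(cl[:,1]<y1)&(cl[:,2]>z0)&(cl[:,2]<z1)]
def cyl(Q,r=.0375,L=.058,p0=None,lo=0.01):
    # cylinder lying flat: cx,cy,cz,yaw; signed distance
    def res(p):
        d=Q-p[:3]; a=np.array([np.cos(p[3]),np.sin(p[3]),0]); s=d@a
        q=np.hypot(np.linalg.norm(d-np.outer(s,a),axis=1)-r,0)*0+(np.linalg.norm(d-np.outer(s,a),axis=1)-r); e=abs(s)-L/2
        return np.where((q>0)&(e>0),np.hypot(q,e),np.maximum(q,e))
    return least_squares(res,p0,loss='soft_l1',f_scale=.002)
E
python3 - <<'E'
from fit import *
for n in('side','top','both'):
    cl=np.load('cl.npy') if n=='both' else cloud(dict(np.load(n+'.npz'))).reshape(-1,3)
    r=cyl(sel(cl,.48,.60,.21,.33,.01,.1),p0=[.54,.274,.038,np.radians(110)]); print(n,'tin',r.x[:3].round(4),np.degrees(r.x[3]).round(1),'rms',np.sqrt((r.fun**2).mean()).round(4))
    r=cyl(sel(cl,.415,.505,-.485,-.415,.05,.12),p0=[.46,-.453,.068,np.radians(92)]); print('  stock',r.x[:3].round(4),np.degrees(r.x[3]).round(1),np.sqrt((r.fun**2).mean()).round(4))
    for k,(a,b,y0,y1) in dict(L=(.42,.61,-.235,-.208),R=(.50,.62,-.497,-.475),div=(.43,.61,-.375,-.345)).items():
        Q=sel(cl,a,b,y0,y1,.062,.115); vx,vy,x,y=cv2.fitLine(Q[:,:2].astype(np.float32),cv2.DIST_HUBER,0,.001,.001).ravel()
        yf=lambda X:y+(X-x)*vy/vx
        print('  ',k,len(Q),'yaw',np.degrees(np.arctan(vy/vx)).round(2),'y@.45 %.4f y@.53 %.4f'%(yf(.45),yf(.53)),'spread',np.round(np.percentile(Q[:,1]-yf(Q[:,0]),[3,97]),4))
    T=sel(cl,.5,.58,-.40,-.33,.12,.16); print('  tab',len(T),np.percentile(T,2,axis=0).round(4),np.percentile(T,98,axis=0).round(4))
    top=T[T[:,2]>.135]; print('  top',len(top),top.mean(0).round(4),cv2.minAreaRect((top[:,:2]*1e3).astype(np.float32)) if len(top)>4 else '')
    # rail extents
    for a,b in((.40,.44),(.60,.65)):
        Q=sel(cl,a,b,-.34,-.25,.01,.12); print('  rail',len(Q),np.percentile(Q,[1,50,99],axis=0)[:,[0,2]].round(4).tolist())
cl=np.load('cl.npy'); Q=sel(cl,.35,.75,.05,.45,.09,.6); print('tall near tin',len(Q),Q.min(0) if len(Q) else '',Q.max(0) if len(Q) else '')
Q=sel(cl,.35,.68,-.6,.45,.16,.6); print('tall path',len(Q), Q.min(0) if len(Q) else '',Q.max(0) if len(Q) else '')
E
```

```text
side tin [0.5433 0.2722 0.0374] 111.3 rms 0.0013
  stock [ 0.4599 -0.4558  0.0677] 92.8 0.002
   L 446 yaw 2.37 y@.45 -0.2225 y@.53 -0.2192 spread [-0.004   0.0045]
   R 267 yaw 2.74 y@.45 -0.4894 y@.53 -0.4856 spread [-0.006   0.0046]
   div 414 yaw 2.8 y@.45 -0.3649 y@.53 -0.3610 spread [-0.0072  0.0044]
  tab 60 [ 0.5325 -0.3708  0.1204] [ 0.5593 -0.3538  0.1409]
  top 24 [ 0.5456 -0.3626  0.1381] ((545.8502807617188, -363.7760009765625), (27.355775833129883, 14.450944900512695), 14.148027420043945)
  rail 52 [[0.4148, 0.0215], [0.4194, 0.045], [0.4384, 0.0494]]
  rail 71 [[0.6012, 0.0525], [0.62, 0.0647], [0.6291, 0.0846]]
top tin [0.5414 0.2775 0.0373] 111.3 rms 0.0035
  stock [ 0.4597 -0.4541  0.0674] 94.5 0.0025
   L 142 yaw 2.04 y@.45 -0.2231 y@.53 -0.2203 spread [-0.0026  0.0038]
   R 101 yaw 2.86 y@.45 -0.4896 y@.53 -0.4856 spread [-0.0046  0.0016]
   div 116 yaw 2.38 y@.45 -0.3676 y@.53 -0.3643 spread [-0.0058  0.004 ]
  tab 43 [ 0.5312 -0.3713  0.1214] [ 0.5591 -0.3591  0.1439]
  top 30 [ 0.5459 -0.3651  0.1394] ((545.2304077148438, -364.56689453125), (11.168591499328613, 28.49569320678711), 88.40363311767578)
  rail 76 [[0.4149, 0.0194], [0.4207, 0.043], [0.4396, 0.0524]]
  rail 98 [[0.6007, 0.0112], [0.6207, 0.074], [0.6261, 0.0866]]
both tin [0.5432 0.2725 0.0374] 111.3 rms 0.0024
  stock [ 0.4598 -0.4556  0.0675] 93.3 0.0023
   L 588 yaw 2.49 y@.45 -0.2229 y@.53 -0.2195 spread [-0.0035  0.0041]
   R 368 yaw 2.72 y@.45 -0.4892 y@.53 -0.4854 spread [-0.0056  0.0043]
   div 530 yaw 2.97 y@.45 -0.3661 y@.53 -0.3620 spread [-0.0067  0.0052]
  tab 103 [ 0.5312 -0.3712  0.1206] [ 0.5594 -0.3552  0.1428]
  top 54 [ 0.5458 -0.364   0.1388] ((545.4640502929688, -363.7799072265625), (29.057647705078125, 15.593314170837402), 5.671365261077881)
  rail 128 [[0.4147, 0.0197], [0.4204, 0.0441], [0.4394, 0.0508]]
  rail 169 [[0.6007, 0.0359], [0.6205, 0.0685], [0.6276, 0.0863]]
tall near tin 0  
tall path 0
```

```bash
cat > plan.py <<'E'
import sys
from h import *
from scipy.spatial.transform import Rotation as R
def plan(pos,yaw):  # yaw of tool y axis, deg, tool straight down
    s=bot.read_state(); C=np.array(s['tool_rot']); y=np.array([np.cos(np.radians(yaw)),np.sin(np.radians(yaw)),0]); z=np.array([0,0,-1.]); T=np.stack([np.cross(y,z),y,z],1)
    w=R.from_matrix(C.T@T).as_rotvec()/.08; d=np.array(pos)-s['tool_pos']
    print('t',round(s['time_s'],2),'pos',np.round(s['tool_pos'],4),'open',round(s['opening'],3),'F',np.round(s['contact_force'],1),'grip',round(s['grasp_force'],1))
    print('turn shares',w.round(2),'shift(after turn)',(T.T@d/.03).round(2),'(before turn)',(C.T@d/.03).round(2))
if __name__=='__main__': plan([float(a) for a in sys.argv[1:4]],float(sys.argv[4]))
E
python3 plan.py .5425 .274 .205 -68.7
```

```text
t 0.1 pos [ 0.1624 -0.5252  0.205 ] open 1.002 F [-0.1  0.5 -0.3] grip 0.0
turn shares [-0.01 -0.   -0.9 ] shift(after turn) [ 21.48 -20.22  -0.  ] (before turn) [ 1.997e+01 -2.171e+01  2.000e-02]
```

Emit:
carry_out(deltas=[[1,0,0,0,0,0,-0.9],[1,0.86,-0.81,0,0,0,0],[1,0.86,-0.81,0,0,0,0],[1,0.86,-0.81,0,0,0,0],[1,0.86,-0.81,0,0,0,0]])

```text
time_s: 0.52
tool_pos: [0.2235, -0.3958, 0.205]
tool_rot: [[0.932, 0.363, -0.0], [0.363, -0.932, 0.001], [-0.0, -0.001, -1.0]]
contact_force: [0.6, -0.4, 0.9]
opening: 1.003
grasp_force: 0.0
```

Emit:
carry_out(deltas=[[1,0.86,-0.81,0,0,0,0],[1,0.86,-0.81,0,0,0,0],[1,0.86,-0.81,0,0,0,0],[1,0.86,-0.81,0,0,0,0],[1,0.86,-0.81,0,0,0,0]])

```text
time_s: 0.93
tool_pos: [0.2995, -0.2357, 0.2054]
tool_rot: [[0.932, 0.363, -0.0], [0.363, -0.932, 0.0], [-0.0, -0.0, -1.0]]
contact_force: [0.3, 0.3, -0.3]
opening: 1.003
grasp_force: 0.0
```

Emit:
carry_out(deltas=[[1,0.86,-0.81,0,0,0,0],[1,0.86,-0.81,0,0,0,0],[1,0.86,-0.81,0,0,0,0],[1,0.86,-0.81,0,0,0,0],[1,0.86,-0.81,0,0,0,0]])

```text
time_s: 1.35
tool_pos: [0.3756, -0.0755, 0.2055]
tool_rot: [[0.932, 0.363, 0.0], [0.363, -0.932, -0.0], [0.0, 0.0, -1.0]]
contact_force: [-0.5, 0.2, 0.2]
opening: 0.999
grasp_force: 0.0
```

Emit:
carry_out(deltas=[[1,0.86,-0.81,0,0,0,0],[1,0.86,-0.81,0,0,0,0],[1,0.86,-0.81,0,0,0,0],[1,0.86,-0.81,0,0,0,0],[1,0.86,-0.81,0,0,0,0]])

```text
time_s: 1.77
tool_pos: [0.4517, 0.0847, 0.2053]
tool_rot: [[0.932, 0.364, -0.0], [0.364, -0.932, -0.0], [-0.0, -0.0, -1.0]]
contact_force: [0.8, -0.3, 1.0]
opening: 1.002
grasp_force: 0.0
```

```bash
python3 plan.py .5425 .274 .205 -68.7
```

```text
t 1.77 pos [0.4517 0.0847 0.2053] open 1.002 F [ 0.8 -0.3  1. ] grip 0.0
turn shares [-0.  0.  0.] shift(after turn) [ 5.11 -4.78  0.01] (before turn) [ 5.11 -4.78  0.01]
```

Emit:
carry_out(deltas=[[1,0.85,-0.8,0,0,0,0],[1,0.85,-0.8,0,0,0,0],[1,0.85,-0.8,0,0,0,0],[1,0.85,-0.8,0,0,0,0],[1,0.85,-0.8,0,0,0,0]])

```text
time_s: 2.18
tool_pos: [0.5269, 0.2426, 0.205]
tool_rot: [[0.932, 0.363, -0.001], [0.363, -0.932, -0.0], [-0.001, 0.0, -1.0]]
contact_force: [0.2, 0.1, -0.1]
opening: 0.997
grasp_force: 0.0
```

Emit:
carry_out(deltas=[[1,0.85,-0.8,0,0,0,0],[1,0,0,1,0,0,0],[1,0,0,1,0,0,0],[1,0,0,1,0,0,0],[1,0,0,0,0,0,0]])

```text
time_s: 2.6
tool_pos: [0.539, 0.2715, 0.1092]
tool_rot: [[0.932, 0.364, -0.009], [0.364, -0.932, -0.004], [-0.01, 0.0, -1.0]]
contact_force: [-1.2, -1.0, -1.3]
opening: 1.0
grasp_force: 0.0
```

```bash
python3 plan.py .5425 .274 .019 -68.7; python3 - <<'E'
from fit import *
a=grab('side','1'); b=grab('top','1')
im=cv2.resize(a['image'][230:370,130:280],None,fx=4,fy=4,interpolation=cv2.INTER_CUBIC)
cv2.imwrite('pics/c1.png',im[:,:,::-1])
E
```

```text
t 2.6 pos [0.539  0.2715 0.1092] open 1.0 F [-1.2 -1.  -1.3] grip 0.0
turn shares [0.   0.12 0.  ] shift(after turn) [ 0.14 -0.03  3.01] (before turn) [ 0.17 -0.03  3.01]
```

View pics/c1.png

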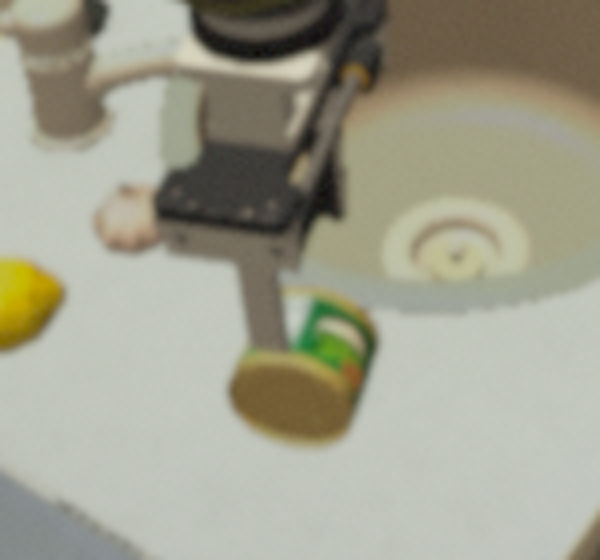

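The left finger is centred on the tin's near end (crop (265,345)), aligned with its axis, and the garlic is clear. Descending.

Emit:
carry_out(deltas=[[1,0,0,0.7,0,0,0],[1,0,0,0.7,0,0,0],[1,0,0,0.6,0,0,0],[1,0,0,0,0,0,0]])

```text
time_s: 3.03
tool_pos: [0.5412, 0.2722, 0.0546]
tool_rot: [[0.932, 0.363, -0.002], [0.363, -0.932, -0.001], [-0.002, 0.0, -1.0]]
contact_force: [-1.0, -0.2, 0.1]
opening: 0.999
grasp_force: 0.0
```

```bash
python3 plan.py .5425 .274 .019 -68.7
```

```text
t 3.03 pos [0.5412 0.2722 0.0546] open 0.999 F [-1.  -0.2  0.1] grip 0.0
turn shares [ 0.    0.02 -0.  ] shift(after turn) [ 0.06 -0.04  1.19] (before turn) [ 0.06 -0.04  1.19]
```

Emit:
carry_out(deltas=[[1,0.04,-0.04,0.6,0,0,0],[1,0,0,0.6,0,0,0],[1,0,0,0,0,0,0],[1,0,0,0,0,0,0],[0.5,0,0,0,0,0,0]])

```text
time_s: 3.45
tool_pos: [0.5434, 0.2745, 0.0219]
tool_rot: [[0.932, 0.363, 0.003], [0.363, -0.932, 0.001], [0.003, -0.0, -1.0]]
contact_force: [-0.3, -0.1, -0.4]
opening: 0.96
grasp_force: 0.0
```

Emit:
carry_out(deltas=[[0.3,0,0,0,0,0,0],[0.3,0,0,0,0,0,0],[0.3,0,0,0,0,0,0],[0.3,0,0,0,0,0,0],[0.3,0,0,0,0,0,0]])

```text
time_s: 3.87
tool_pos: [0.5424, 0.2742, 0.0197]
tool_rot: [[0.932, 0.363, 0.0], [0.363, -0.932, 0.0], [0.0, -0.0, -1.0]]
contact_force: [1.4, -3.1, 2.3]
opening: 0.613
grasp_force: 29.9
```

Emit:
carry_out(deltas=[[0.3,0,0,-0.5,0,0,0],[0.3,0,0,-0.9,0,0,0],[0.3,0,0,-0.9,0,0,0.5],[0.3,0,0,-0.9,0,0,0.7],[0.3,0,0,-0.9,0,0,0.7]])

```text
time_s: 4.28
tool_pos: [0.5419, 0.2739, 0.1433]
tool_rot: [[0.977, 0.215, -0.001], [0.215, -0.977, -0.0], [-0.001, 0.0, -1.0]]
contact_force: [0.5, -0.3, -2.7]
opening: 0.614
grasp_force: 30.0
```

Emit:
carry_out(deltas=[[0.3,0,0,-0.9,0,0,0.7],[0.3,0,0,-0.9,0,0,0.7],[0.3,0,0,0,0,0,0.7],[0.3,0,0,0,0,0,0.08],[0.3,0,0,0,0,0,0]])

```text
time_s: 4.7
tool_pos: [0.5419, 0.2739, 0.1955]
tool_rot: [[0.999, 0.047, -0.002], [0.047, -0.999, -0.001], [-0.002, 0.001, -1.0]]
contact_force: [-0.1, -0.3, -3.6]
opening: 0.614
grasp_force: 30.0
```

```bash
python3 plan.py .460 -.280 .19 -87.4
```

```text
t 4.7 pos [0.5419 0.2739 0.1955] open 0.614 F [-0.1 -0.3 -3.6] grip 30.0
turn shares [0.01 0.02 0.01] shift(after turn) [-3.56 18.32  0.18] (before turn) [-3.59 18.32  0.2 ]
```

Emit:
carry_out(deltas=[[0.3,-0.1,0.5,0,0,0,0],[0.3,-0.18,0.9,0,0,0,0],[0.3,-0.18,0.9,0,0,0,0],[0.3,-0.18,0.9,0,0,0,0],[0.3,-0.18,0.9,0,0,0,0]])

```text
time_s: 5.12
tool_pos: [0.5223, 0.1488, 0.1949]
tool_rot: [[0.999, 0.048, -0.003], [0.048, -0.999, -0.001], [-0.003, 0.0, -1.0]]
contact_force: [0.5, 0.1, -2.1]
opening: 0.618
grasp_force: 30.0
```

Emit:
carry_out(deltas=[[0.3,-0.18,0.9,0,0,0,0],[0.3,-0.18,0.9,0,0,0,0],[0.3,-0.18,0.9,0,0,0,0],[0.3,-0.18,0.9,0,0,0,0],[0.3,-0.18,0.9,0,0,0,0]])

```text
time_s: 5.53
tool_pos: [0.5015, 0.0128, 0.1951]
tool_rot: [[0.999, 0.048, -0.002], [0.048, -0.999, 0.0], [-0.002, -0.0, -1.0]]
contact_force: [-0.1, -0.5, -3.0]
opening: 0.615
grasp_force: 30.0
```

Emit:
carry_out(deltas=[[0.3,-0.18,0.9,0,0,0,0],[0.3,-0.18,0.9,0,0,0,0],[0.3,-0.18,0.9,0,0,0,0],[0.3,-0.18,0.9,0,0,0,0],[0.3,-0.18,0.9,0,0,0,0]])

```text
time_s: 5.95
tool_pos: [0.4807, -0.1232, 0.1952]
tool_rot: [[0.999, 0.048, -0.002], [0.048, -0.999, 0.001], [-0.002, -0.001, -1.0]]
contact_force: [0.0, 0.3, -3.4]
opening: 0.614
grasp_force: 30.0
```

Emit:
carry_out(deltas=[[0.3,-0.18,0.9,0,0,0,0],[0.3,-0.18,0.9,0,0,0,0],[0.3,-0.18,0.9,0,0,0,0],[0.3,-0.18,0.9,0,0,0,0],[0.3,-0.18,0.9,0,0,0,0]])

```text
time_s: 6.37
tool_pos: [0.4599, -0.2592, 0.1951]
tool_rot: [[0.999, 0.047, -0.002], [0.047, -0.999, 0.001], [-0.002, -0.001, -1.0]]
contact_force: [-0.4, 0.6, -2.9]
opening: 0.615
grasp_force: 30.0
```

Emit:
carry_out(deltas=[[0.3,-0.1,0.5,0,0,0,0],[0.3,0,0.2,0,0,0,0],[0.3,0,0,0,0,0,0],[0.3,0,0,0,0,0,0]])

```text
time_s: 6.7
tool_pos: [0.4587, -0.2785, 0.1957]
tool_rot: [[0.999, 0.046, -0.001], [0.046, -0.999, 0.001], [-0.001, -0.001, -1.0]]
contact_force: [0.2, 0.0, -3.3]
opening: 0.614
grasp_force: 30.0
```

```bash
python3 plan.py .460 -.280 .0535 -87.4; python3 - <<'E'
from fit import *
F=[grab(n,'2') for n in('side','top')]
ims=[cv2.resize(F[0]['image'][110:250,260:400],(560,560),interpolation=cv2.INTER_CUBIC)]
cv2.imwrite('pics/c2.png',ims[0][:,:,::-1])
cl=np.concatenate([cloud(f).reshape(-1,3) for f in F]); s=bot.read_state(); p=s['tool_pos']; 
Q=sel(cl,p[0]-.05,p[0]+.05,p[1]-.045,p[1]+.04,p[2]-.02,p[2]+.06)
r=cyl(Q,p0=[p[0],p[1],p[2]+.019,np.radians(92.6)]); print(len(Q),r.x[:3].round(4),np.degrees(r.x[3]).round(1),np.sqrt((r.fun**2).mean()))
E
```

```text
t 6.7 pos [ 0.4587 -0.2785  0.1957] open 0.614 F [ 0.2  0.  -3.3] grip 30.0
turn shares [-0.01  0.01  0.01] shift(after turn) [0.04 0.05 4.74] (before turn) [0.05 0.06 4.74]
833 [ 0.4592 -0.2804  0.2136] 92.4 0.0038402881491782065
```

View pics/c2.png

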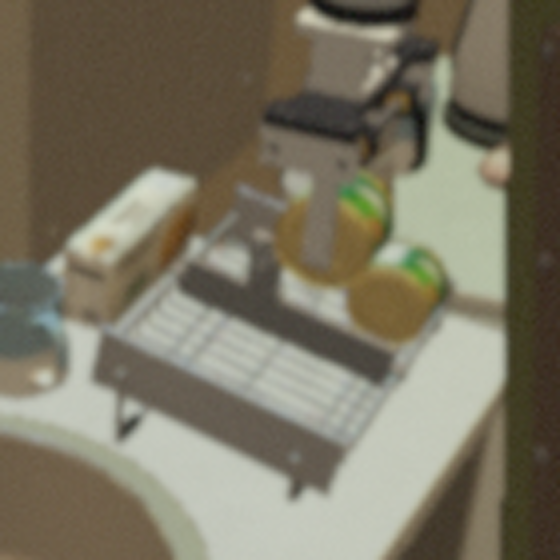

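The tin hangs level and straight above the left lane (crop (330,240)), with the tab behind it at (265,255). Lowering.

Emit:
carry_out(deltas=[[0.3,0.04,0,0.7,0,0,0],[0.3,0,0,0.9,0,0,0],[0.3,0,0,0.9,0,0,0],[0.3,0,0,0.9,0,0,0],[0.3,0,0,0.6,0,0,0]])

```text
time_s: 7.22
tool_pos: [0.4595, -0.2777, 0.0741]
tool_rot: [[0.999, 0.047, -0.002], [0.047, -0.999, 0.001], [-0.002, -0.001, -1.0]]
contact_force: [-0.3, -0.6, -2.9]
opening: 0.616
grasp_force: 30.0
```

Emit:
carry_out(deltas=[[0.3,0,0,0.3,0,0,0],[0.3,0,0,0.2,0,0,0],[0.3,0,0,0,0,0,0],[0.3,0,0,0,0,0,0]])

```text
time_s: 7.55
tool_pos: [0.4605, -0.2792, 0.0624]
tool_rot: [[0.999, 0.046, 0.001], [0.046, -0.999, -0.001], [0.001, 0.001, -1.0]]
contact_force: [0.3, -0.2, -3.4]
opening: 0.617
grasp_force: 30.0
```

```bash
python3 plan.py .460 -.280 .0535 -87.4
```

```text
t 7.55 pos [ 0.4605 -0.2792  0.0624] open 0.617 F [ 0.3 -0.2 -3.4] grip 30.0
turn shares [ 0.01 -0.01  0.01] shift(after turn) [-0.02  0.02  0.3 ] (before turn) [-0.02  0.02  0.3 ]
```

Emit:
carry_out(deltas=[[0.3,0,0,0.15,0,0,0],[0.3,0,0,0.08,0,0,0],[0.3,0,0,0,0,0,0],[0.3,0,0,0,0,0,0]])

```text
time_s: 7.88
tool_pos: [0.46, -0.2793, 0.0547]
tool_rot: [[0.999, 0.045, 0.0], [0.045, -0.999, -0.0], [0.0, 0.0, -1.0]]
contact_force: [-0.0, -0.7, -3.5]
opening: 0.614
grasp_force: 30.0
```

Emit:
carry_out(deltas=[[0.3,0,0,0.06,0,0,0],[0.3,0,0,0,0,0,0],[0.3,0,0,0,0,0,0]])

```text
time_s: 8.13
tool_pos: [0.4599, -0.2793, 0.0527]
tool_rot: [[0.999, 0.045, -0.0], [0.045, -0.999, 0.0], [-0.0, -0.0, -1.0]]
contact_force: [-0.2, 0.6, -1.6]
opening: 0.616
grasp_force: 30.0
```

The load is coming off, so the tin touches the floor. Releasing.

Emit:
carry_out(deltas=[[0.7,0,0,0,0,0,0],[0.8,0,0,0,0,0,0],[0.8,0,0,0,0,0,0],[0.8,0,0,0,0,0,0],[0.8,0,0,0,0,0,0]])

```text
time_s: 8.55
tool_pos: [0.46, -0.2793, 0.0529]
tool_rot: [[0.999, 0.045, 0.0], [0.045, -0.999, -0.0], [0.0, 0.0, -1.0]]
contact_force: [0.5, 0.5, 0.2]
opening: 0.799
grasp_force: 0.0
```

Emit:
carry_out(deltas=[[0.8,0,0,0,0,0,0],[0.8,0,0,0,0,0,0],[0.8,0,0,0,0,0,0],[0.8,0,0,-0.4,0,0,0],[0.8,0,0,-0.8,0,0,0]])

```text
time_s: 8.97
tool_pos: [0.4588, -0.2785, 0.0876]
tool_rot: [[0.999, 0.045, -0.004], [0.045, -0.999, 0.003], [-0.004, -0.003, -1.0]]
contact_force: [0.5, 0.4, -0.1]
opening: 0.798
grasp_force: 0.0
```

Emit:
carry_out(deltas=[[0.8,0,0,-0.9,0,0,0],[0.8,0,0,-0.9,0,0,0],[0.6,0,0,-0.9,0,0,0],[0.5,0,0,-0.9,0,0,0],[0.4,0,0,0,0,0,0]])

```text
time_s: 9.38
tool_pos: [0.4614, -0.2802, 0.2031]
tool_rot: [[0.999, 0.045, 0.007], [0.045, -0.999, -0.005], [0.007, 0.005, -1.0]]
contact_force: [-0.8, 0.0, 0.8]
opening: 0.622
grasp_force: 0.0
```

```bash
python3 plan.py .5455 -.364 .17 -87.4; python3 - <<'E'
from fit import *
for n in('side','top'):
    cl=cloud(grab(n,'3')).reshape(-1,3)
    Q=sel(cl,.40,.51,-.32,-.24,.05,.12)
    r=cyl(Q,p0=[.455,-.28,.069,np.radians(92.6)]); print(n,'tin',len(Q),r.x[:3].round(4),np.degrees(r.x[3]).round(1),np.sqrt((r.fun**2).mean()).round(4))
    T=sel(cl,.5,.58,-.40,-.33,.12,.15); top=T[T[:,2]>.135]; print(len(T),top.mean(0).round(4) if len(top) else '',T.min(0).round(4) if len(T) else '',T.max(0).round(4) if len(T) else '')
E
```

```text
t 9.38 pos [ 0.4614 -0.2802  0.2031] open 0.622 F [-0.8  0.   0.8] grip 0.0
turn shares [ 0.07 -0.08  0.  ] shift(after turn) [2.67 2.92 1.1 ] (before turn) [2.67 2.91 1.14]
side tin 501 [ 0.4521 -0.2827  0.0678] 92.0 0.0018
56 [ 0.5448 -0.3628  0.1385] [ 0.53   -0.3724  0.1201] [ 0.5606 -0.3555  0.1425]
top tin 430 [ 0.4521 -0.2811  0.0673] 93.6 0.0024
25 [ 0.5443 -0.3677  0.1394] [ 0.5305 -0.3715  0.1224] [ 0.5607 -0.3647  0.1432]
```

The tin has rolled to the front rail (x .452, z .068, axis 92–93°). Now the tab.

Emit:
carry_out(deltas=[[0.4,0.66,0.73,0,0,0,0],[0.4,0.66,0.73,0,0,0,0],[0.4,0.66,0.73,0,0,0,0],[0.4,0.66,0.73,0,0,0,0],[0.4,0,0,0.3,0,0,0]])

```text
time_s: 9.9
tool_pos: [0.5449, -0.3657, 0.1866]
tool_rot: [[0.999, 0.044, 0.0], [0.044, -0.999, -0.0], [0.0, 0.0, -1.0]]
contact_force: [-0.2, -0.4, 0.6]
opening: 0.398
grasp_force: 0.0
```

Emit:
carry_out(deltas=[[0.4,0,0,0.5,0,0,0],[0.4,0,0,0,0,0,0],[0.4,0,0,0,0,0,0]])

```text
time_s: 10.15
tool_pos: [0.5423, -0.3625, 0.1713]
tool_rot: [[0.999, 0.045, -0.003], [0.045, -0.999, 0.002], [-0.002, -0.002, -1.0]]
contact_force: [-1.0, 0.1, 0.1]
opening: 0.404
grasp_force: 0.0
```

```bash
python3 plan.py .545 -.364 .103 -87.4
```

```text
t 10.15 pos [ 0.5423 -0.3625  0.1713] open 0.404 F [-1.   0.1  0.1] grip 0.0
turn shares [-0.03  0.03  0.  ] shift(after turn) [0.09 0.05 2.28] (before turn) [0.09 0.06 2.28]
```

Emit:
carry_out(deltas=[[0.4,0.05,0.03,0.5,0,0,0],[0.4,0,0,0.6,0,0,0],[0.4,0,0,0.6,0,0,0],[0.4,0,0,0.5,0,0,0],[0.4,0,0,0,0,0,0]])

```text
time_s: 10.57
tool_pos: [0.5435, -0.363, 0.1044]
tool_rot: [[0.999, 0.046, -0.003], [0.046, -0.999, 0.002], [-0.003, -0.003, -1.0]]
contact_force: [-0.2, 0.0, 0.4]
opening: 0.4
grasp_force: 0.0
```

Emit:
carry_out(deltas=[[0.4,0,0,0,0,0,0],[0.4,0,0,0,0,0,0]])

```text
time_s: 10.73
tool_pos: [0.545, -0.3642, 0.1085]
tool_rot: [[0.999, 0.045, 0.002], [0.045, -0.999, -0.001], [0.001, 0.001, -1.0]]
contact_force: [0.7, 0.1, 1.0]
opening: 0.403
grasp_force: 0.0
```

Emit:
carry_out(deltas=[[0,0,0,0,0,0,0],[0,0,0,0,0,0,0],[0,0,0,0,0,0,0],[0,0,0,0,0,0,0],[0,0,0,0,0,0,0]])

```text
time_s: 11.15
tool_pos: [0.5447, -0.3642, 0.1072]
tool_rot: [[0.999, 0.045, 0.001], [0.045, -0.999, -0.001], [0.001, 0.001, -1.0]]
contact_force: [-0.2, -0.6, 3.4]
opening: 0.129
grasp_force: 30.0
```

```bash
python3 plan.py .545 -.364 .103 -87.4
```

```text
t 11.15 pos [ 0.5447 -0.3642  0.1072] open 0.129 F [-0.2 -0.6  3.4] grip 30.0
turn shares [ 0.01 -0.01  0.  ] shift(after turn) [ 0.01 -0.01  0.14] (before turn) [ 0.01 -0.01  0.14]
```

Tab pinched (12.1 mm). The nip is expected after about 80 mm of travel. Sliding left.

Emit:
carry_out(deltas=[[0,0,-0.2,0,0,0,0],[0,0,-0.4,0,0,0,0],[0,0,-0.4,0,0,0,0],[0,0,-0.3,0,0,0,0],[0,0,-0.2,0,0,0,0]])

```text
time_s: 11.57
tool_pos: [0.5426, -0.3175, 0.1072]
tool_rot: [[0.999, 0.046, 0.0], [0.046, -0.999, -0.0], [0.0, 0.0, -1.0]]
contact_force: [0.3, -2.5, 5.9]
opening: 0.127
grasp_force: 30.0
```

Emit:
carry_out(deltas=[[0,0,-0.15,0,0,0,0],[0,0,-0.15,0,0,0,0],[0,0,-0.15,0,0,0,0],[0,0,-0.15,0,0,0,0],[0,0,-0.15,0,0,0,0]])

```text
time_s: 11.98
tool_pos: [0.5417, -0.2965, 0.1072]
tool_rot: [[0.999, 0.045, 0.001], [0.045, -0.999, -0.001], [0.001, 0.001, -1.0]]
contact_force: [1.1, -4.9, 5.5]
opening: 0.128
grasp_force: 30.0
```

```bash
python3 plan.py .5414 -.2845 .107 -87.4
```

```text
t 11.98 pos [ 0.5417 -0.2965  0.1072] open 0.128 F [ 1.1 -4.9  5.5] grip 30.0
turn shares [ 0.01 -0.01  0.  ] shift(after turn) [ 0.01 -0.4   0.01] (before turn) [ 0.01 -0.4   0.01]
```

Emit:
carry_out(deltas=[[0,0,-0.1,0,0,0,0],[0,0,-0.1,0,0,0,0],[0,0,-0.06,0,0,0,0],[0,0,0,0,0,0,0]])

```text
time_s: 12.32
tool_pos: [0.5413, -0.2884, 0.1071]
tool_rot: [[0.999, 0.046, 0.001], [0.046, -0.999, -0.001], [0.001, 0.001, -1.0]]
contact_force: [0.4, -1.1, 6.4]
opening: 0.123
grasp_force: 30.0
```

Emit:
carry_out(deltas=[[0,0,-0.04,0,0,0,0],[0,0,0,0,0,0,0]])

```text
time_s: 12.48
tool_pos: [0.5413, -0.2874, 0.1072]
tool_rot: [[0.999, 0.046, 0.001], [0.046, -0.999, -0.001], [0.001, 0.001, -1.0]]
contact_force: [0.4, -2.9, 5.8]
opening: 0.129
grasp_force: 30.0
```

Emit:
carry_out(deltas=[[0,0,-0.04,0,0,0,0],[0,0,0,0,0,0,0]])

```text
time_s: 12.65
tool_pos: [0.5412, -0.2863, 0.1072]
tool_rot: [[0.999, 0.046, 0.001], [0.046, -0.999, -0.001], [0.001, 0.001, -1.0]]
contact_force: [0.4, -3.2, 5.5]
opening: 0.126
grasp_force: 30.0
```

Emit:
carry_out(deltas=[[0,0,-0.04,0,0,0,0],[0,0,0,0,0,0,0]])

```text
time_s: 12.82
tool_pos: [0.5412, -0.286, 0.1072]
tool_rot: [[0.999, 0.045, 0.001], [0.045, -0.999, -0.003], [0.001, 0.003, -1.0]]
contact_force: [1.2, -11.3, 3.1]
opening: 0.124
grasp_force: 30.0
```

Emit:
carry_out(deltas=[[0,0,-0.04,0,0,0,0],[0,0,0,0,0,0,0]])

```text
time_s: 12.98
tool_pos: [0.5412, -0.286, 0.1072]
tool_rot: [[0.999, 0.045, 0.002], [0.045, -0.999, -0.004], [0.002, 0.004, -1.0]]
contact_force: [4.6, -19.2, 0.5]
opening: 0.127
grasp_force: 30.0
```

Nipped: the tool stopped at y = -0.2860 with 19 N. Backing off to y ≈ -0.291.

Emit:
carry_out(deltas=[[0,0,0.1,0,0,0,0],[0,0,0.08,0,0,0,0],[0,0,0,0,0,0,0],[0,0,0,0,0,0,0]])

```text
time_s: 13.32
tool_pos: [0.5413, -0.2892, 0.1071]
tool_rot: [[0.999, 0.045, 0.0], [0.045, -0.999, -0.0], [0.0, 0.0, -1.0]]
contact_force: [-0.6, -2.0, 5.9]
opening: 0.132
grasp_force: 30.0
```

Emit:
carry_out(deltas=[[0,0,0.06,0,0,0,0],[0,0,0,0,0,0,0],[0,0,0,0,0,0,0],[0,0,0,0,0,0,0]])

```text
time_s: 13.65
tool_pos: [0.5414, -0.2907, 0.1072]
tool_rot: [[0.999, 0.046, 0.0], [0.046, -0.999, 0.0], [0.0, -0.0, -1.0]]
contact_force: [-0.9, 1.0, 7.0]
opening: 0.127
grasp_force: 30.0
```

```bash
python3 plan.py .5412 -.291 .107 -87.4; python3 - <<'E'
from fit import *
for n in('side','top'):
    cl=cloud(grab(n,'4')).reshape(-1,3)
    Q=sel(cl,.40,.51,-.275,-.23,.05,.12)
    r=cyl(Q,p0=[.452,-.255,.068,np.radians(92.6)]); print(n,'tin',len(Q),r.x[:3].round(4),np.degrees(r.x[3]).round(1),np.sqrt((r.fun**2).mean()).round(4))
    D=sel(cl,.56,.61,-.32,-.25,.075,.105); print('div rear y',len(D),np.percentile(D[:,1],[10,50,90]).round(4))
im=np.load('side.npz')['image'][110:250,260:400]; cv2.imwrite('pics/c4.png',cv2.resize(im,(560,560),interpolation=cv2.INTER_CUBIC)[:,:,::-1])
E
```

```text
t 13.65 pos [ 0.5414 -0.2907  0.1072] open 0.127 F [-0.9  1.   7. ] grip 30.0
turn shares [-0. -0.  0.] shift(after turn) [-0.01  0.01  0.01] (before turn) [-0.01  0.01  0.01]
side tin 270 [ 0.451  -0.2604  0.0679] 92.2 0.0012
div rear y 99 [-0.287  -0.2832 -0.2797]
top tin 325 [ 0.4506 -0.2603  0.0675] 91.4 0.0026Traceback (most recent call last):
  File "<stdin>", line 6, in <module>
    return _quantile_unchecked(
        a, q, axis, out, overwrite_input, method, keepdims, weights)
    return _ureduce(a,
                    func=_quantile_ureduce_func,
    ...<5 lines>...
                    overwrite_input=overwrite_input,
                    method=method)
    r = func(a, **kwargs)
    result = _quantile(arr,
                       quantiles=q,
    ...<2 lines>...
                       out=out,
                       weights=wgt)
    slices_having_nans = np.isnan(arr[-1, ...])
                                  ~~~^^^^^^^^^
IndexError: index -1 is out of bounds for axis 0 with size 0
```

```bash
python3 - <<'E'
from fit import *
for n in('side','top'):
    cl=cloud(dict(np.load(n+'.npz'))).reshape(-1,3)
    for z0 in(.088,.094):
        Q=sel(cl,.40,.51,-.32,-.2,z0,.12)
        r=cyl(Q,p0=[.452,-.255,.068,np.radians(92.6)]); print(n,'tin',len(Q),r.x[:3].round(4),np.degrees(r.x[3]).round(1),np.sqrt((r.fun**2).mean()).round(4),np.percentile(Q[:,1],[2,98]).round(4))
im=np.load('side.npz')['image'][110:250,260:400]; cv2.imwrite('pics/c4.png',cv2.resize(im,(560,560),interpolation=cv2.INTER_CUBIC)[:,:,::-1])
E
```

```text
side tin 274 [ 0.4511 -0.2573  0.0678] 92.3 0.003 [-0.2825 -0.2237]
side tin 207 [ 0.4506 -0.2569  0.0678] 92.2 0.0015 [-0.2823 -0.2258]
top tin 342 [ 0.45   -0.255   0.0675] 90.5 0.0028 [-0.2829 -0.2268]
top tin 279 [ 0.45   -0.2553  0.0677] 90.5 0.0027 [-0.2827 -0.2268]
```

View pics/c4.png

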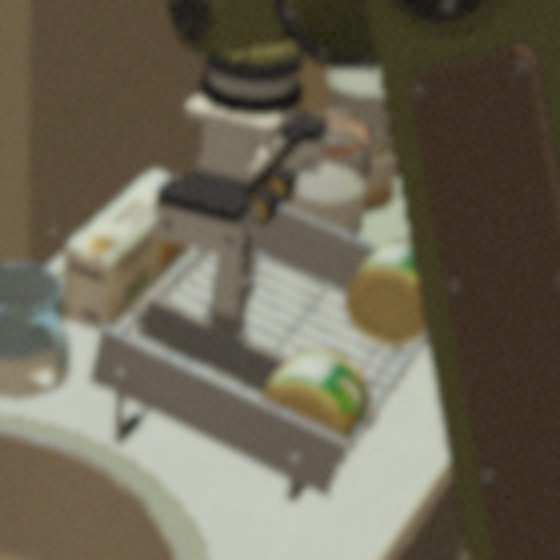

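The tin lies against the left wall at the front rail (crop (318,390)), with the divider beside it and the stock tin unmoved at (388,295). Releasing the tab and rising.

Emit:
carry_out(deltas=[[0.3,0,0,0,0,0,0],[0.4,0,0,0,0,0,0],[0.4,0,0,0,0,0,0],[0.4,0,0,0,0,0,0],[0.4,0,0,-0.3,0,0,0]])

```text
time_s: 14.17
tool_pos: [0.5405, -0.2906, 0.1141]
tool_rot: [[0.999, 0.045, -0.003], [0.045, -0.999, 0.002], [-0.003, -0.002, -1.0]]
contact_force: [-0.1, 0.3, -0.9]
opening: 0.395
grasp_force: 0.0
```

Emit:
carry_out(deltas=[[0.4,0,0,-0.7,0,0,0],[0.4,0,0,-0.9,0,0,0],[0.4,0,0,-0.9,0,0,0],[0.4,0,0,-0.9,0,0,0],[0.4,0,0,-0.9,0,0,0]])

```text
time_s: 14.58
tool_pos: [0.5411, -0.291, 0.2468]
tool_rot: [[0.999, 0.045, 0.0], [0.045, -0.999, -0.0], [0.0, 0.0, -1.0]]
contact_force: [0.4, -0.9, -0.1]
opening: 0.398
grasp_force: 0.0
```

Emit:
carry_out(deltas=[[0.4,0,0,-0.5,0,0,0],[0.4,0,0,0,0,0,0],[0.4,0,0,0,0,0,0]])

```text
time_s: 14.83
tool_pos: [0.5413, -0.2911, 0.2602]
tool_rot: [[0.999, 0.045, 0.001], [0.045, -0.999, -0.001], [0.001, 0.001, -1.0]]
contact_force: [-0.2, -0.8, -0.6]
opening: 0.4
grasp_force: 0.0
```

```bash
python3 - <<'E'
from fit import *
for n in('side','top'):
    cl=cloud(grab(n,'5')).reshape(-1,3)
    Q=sel(cl,.40,.51,-.32,-.2,.09,.12); r=cyl(Q,p0=[.452,-.255,.068,np.radians(92.6)]); print(n,'tin',r.x[:3].round(4),np.degrees(r.x[3]).round(1))
    T=sel(cl,.5,.58,-.32,-.25,.125,.145); print('tab',len(T),(T.min(0)/2+T.max(0)/2).round(4))
    Q=sel(cl,.415,.505,-.485,-.415,.05,.12); r=cyl(Q,p0=[.46,-.453,.068,np.radians(92)]); print('stock',r.x[:3].round(4),np.degrees(r.x[3]).round(1))
s=bot.read_state(); print(s['tool_pos'],s['contact_force'],s['time_s'])
E
```

```text
side tin [ 0.4511 -0.2575  0.0677] 92.8
tab 50 [ 0.5435 -0.2873  0.1341]
stock [ 0.4595 -0.4557  0.0676] 92.5
top tin [ 0.4508 -0.2541  0.0678] 94.5
tab 38 [ 0.5421 -0.2899  0.1354]
stock [ 0.46   -0.4534  0.0673] 92.6
[ 0.54088665 -0.29091503  0.25834529] [-0.80894849 -0.14952475  0.4817413 ] 14.9333
```

View pics/top_5.png

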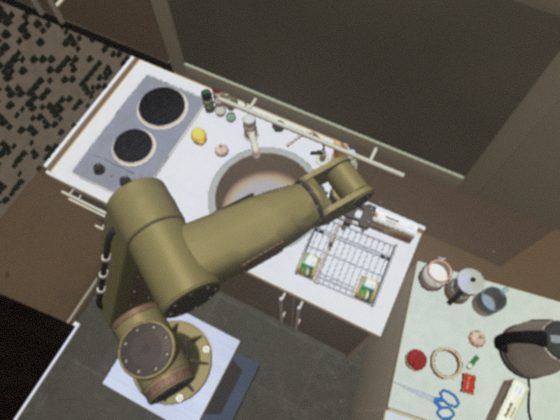

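Fingers are clear, lemon and garlic are in place, both tins lie at the front rail ((310,262) and (367,288)). The tab reading is noisy, so I check the divider position with averaged frames.

```bash
python3 - <<'E'
from fit import *
A=np.radians(2.6)
def rk(P): # rack-y-like coordinate at x=.54
    return P[:,1]*np.cos(A)-(P[:,0]-.54)*np.sin(A)
old=np.load('cl.npy'); h=len(old)//2
for i,n in enumerate(('side','top')):
    cl=np.concatenate([cloud(bot.grab_frame(n)).reshape(-1,3) for _ in range(5)])
    for nm,c,y0 in(('old',old[i*h:(i+1)*h],-.364),('new',cl,-.291)):
        D=rk(sel(c,.565,.61,y0-.03,y0+.03,.085,.108)); T=rk(sel(c,.525,.56,y0-.03,y0+.03,.128,.15))
        f=lambda a:(len(a),np.percentile(a,[5,50,95]).round(4).tolist()) if len(a) else 0
        print(n,nm,'fin',f(D),'tab',f(T))
E
```

```text
side old fin (54, [-0.3673, -0.3604, -0.3568]) tab (38, [-0.3699, -0.3616, -0.3573])
side new fin (284, [-0.2911, -0.2853, -0.2815]) tab (211, [-0.2938, -0.2857, -0.2821])
top old fin (23, [-0.3664, -0.3635, -0.3594]) tab (40, [-0.3709, -0.3651, -0.3599])
top new fin (124, [-0.2916, -0.288, -0.2844]) tab (192, [-0.2957, -0.2899, -0.2844])
```

```bash
python3 -c "
from rig import bot
print(bot.close_job())"
```

```text
the job is handed in; nothing more can be done
None
```

The job is handed in, with no verdict shown: the tin lies across the left lane at the front rail. The divider nipped it at about 19 N, then was backed off about 4.7 mm by the tool reading. The stock tin measured unmoved, and the lemon and garlic looked in place; I did not check the mug or salt shaker at the end.

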